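# Seat the stepped casting on the hand press

## Task

Lift the blue casting off its wooden strip and set it, without dropping it, on the hand press's bed inside the white painted outline, toe up on the raised ledge and heel down in front of it, so that it sits level. Let go, then push down briefly on its top with the fingertips to check that it does not rock, and back away. Leave the red casting and the glass pepper shaker where they are.

Things in the scene. Friction and masses are not known exactly. Their poses are not given: they have to be found in the camera images.
- rest: Blue casting, ~0.45 kg, 90 (x) x 60 (y) x 90 mm. Underside: heel z=0 at x -45..-12, toe z=12 at x -12..45 (weight over the toe: tips on a flat, stands only with toe on a 12 mm step). Foot top z=30. Upright web 26 thick in y, x -20..40, z 30..90, flat top: grip across the 26, near x=5. Origin: heel level, mid length and width; z up, +x to toe. Starts level, toe on a 12 mm wooden strip.
- seat (a point): Marked seat on the fixed dark hand press's bed: centre of a 100 x 72 mm white outline, on the low bed (25 mm above the table) at the foot of the ledge. +x points onto the ledge: 12 mm higher, x 0..65, y -50..50; low bed x -80..0. z up. Casting seated: its origin and axes match these. Column 300 mm tall stands 220 mm to +y, head swung further +y; clear above.
- red: Bystander: a red painted casting of the same shape and size above but with a plain flat foot (origin: centre of its underside, x along its 90 mm length), standing on a wooden board 12 mm high. It is not wanted.
- shaker: Bystander: squat glass pepper shaker with dark contents and a chrome top, 67 mm across, 80 mm high; origin: centre of its underside, z up.
Not all that is in view belongs to the job. What is meant by the rest is not pink or yellow, and is the larger of those in its own colour.

How it is judged:
By the outcome, as a careful person would: the job done as asked, in the order asked, and still so for the second after the job is handed in, with the robot touching nothing.
It also fails if it takes over 48 s, if anything falls off the work surface, if the arm or the gripper's body presses on something with over 40 N, if the wrist force passes 120 N, or if a joint passes its speed limit or range.

## Robot

A 7-joint arm with a two-finger parallel gripper is mounted at the origin on the work surface. World frame = base frame: x ahead of the robot, y to its left, z up, the work surface at z = 0. Lengths are in m, angles in rad, forces in N, time in s.
With the tool pointing down it reaches from about 0.4 to 0.85 m from the base axis. Payload 4.5 kg.
Tool frame: the origin (TCP) lies at the very end of the fingers, on their centre line; the grasp point (between the pads) lies 19 mm behind it (r.grip_point_offset is the distance from the TCP to the grasp point, in m); z points along the fingers, y is the line along which they close (so a half turn about z gives the same grasp; the last joint's range is limited). The gripper opens to 88 mm and grips with 3 to 60 N. Pads are 18 mm wide; open, the fingers measure 123 mm over their backs; the gripper's body (75 mm by 187 mm) begins 45 mm behind the grasp point.
Start: joints at [1.229, 0.689, -0.195, 1.565, 0.157, 0.902, -0.215], TCP at [0.229, -0.581, 0.239] pointing down, gripper open.
Joint ranges: [-3.01, 3.01], [-0.46, 2.08], [-1.47, 1.51], [0.13, 2.56], [-1, 4.14], [0.04, 2.09], [-2.66, 2.66]. Speed limits (rad/s): [2.57, 2.57, 3.14, 3.14, 3.14, 3.14, 3.14].

## Interface

Orientations are given as a unit quaternion [x, y, z, w].
In Python, from plant import r gives the robot as it stands.
- The arm moves only by the tool carry_out, never from a script. Its argument "rows" is a list of rows, each a list of 3 entries, a list of its own where there are three numbers: the shift along the tool's x, y, z in cm, then the turn, a rotation vector about the tool's x, y, z in degrees, then the closure, from 0 (fully open) to 1 (shut). A call has 1 to 12 rows; each row is the pose to reach, as a shift and turn from the pose commanded when the call began, along the tool's axes at that moment; what a row does not reach only later rows make up. A row lasts 1/10 s, in which the tool goes at most 50 mm and 8.59 degrees, less where a joint would pass 70% of its speed; a pose out of reach is approached as far as the arm can. A call with a gripper value outside its range is refused whole. The fingers move at their own pace and stop on an object; "newtons" is the grip in N (left out, the last holds). Time passes only in rows, so rows that repeat a pose let the fingers close. It gives the time, the measured TCP pose, the force, the opening and the grip force at its end, in the units of the state.
- r.get_state(): the state, without advancing time (a new reading comes with each control period).
- r.snapshot(name): name is "scene" or "top" or "wrist"; returns a dict with "image" (400x640x3 uint8, red, green, blue), "fx", "fy", "cx", "cy" (pixels), "pose" (4x4, takes a point from camera to world coordinates). Camera axes: x right, y up, looking along -z (the intrinsics and any distortion apply to the point x, -y, -z); pixel columns grow to the right and rows downward; lengths in m; the calibration is good to about 2 mm. A picture is of the moment at which its call begins. There is no depth.
- r.finish_job(): hands the job in; it is judged then, once.
The state is a dict: "clock": time; "q": joint angles; "qd": joint speeds; "joint_torque": joint torques, N m; "tool_pos": TCP position; "eef_rot": TCP orientation; "contact_force": force on the tool from outside, world axes, zero at the start; "moment": the same for the moment, N m; "opening": opening from 0.0 (shut) to 1.0 (fully open); "finger_force": force on a finger pad.
Only numpy, scipy, OpenCV 4.12 (cv2) and the standard library are available. Lean on these libraries where they do the work, as an engineer would, in place of code of your own. Each camera call takes 0.05 s, during which the arm holds its last target. There are 200 camera calls.

## Working session

There is one attempt and no reset: what is moved stays moved. The work goes in short steps, Python scripts to look and compute and a tool call to move; the robot and the scene stay as the last step left them, time stands still between calls to the robot, and variables do not carry over. Pictures are saved under pics/ and viewed, at most 10 in all, crops included, and the job is handed in when it is done.

Besides the shell and the picture viewer there is one more tool, called as a command line: name --argument value ..., lists and objects as JSON in quotes. carry_out: Moves the arm, as the interface text tells. Its arguments: {"type":"object","properties":{"rows":{"type":"array"},"newtons":{"type":"number"}},"required":["rows"]}

```bash
mkdir -p pics; ls
python3 - <<'E'
from plant import r
import cv2,pickle,numpy as np
S={n:r.snapshot(n) for n in("scene","top")}
pickle.dump(S,open('s0.pkl','wb'))
for n,s in S.items():
    cv2.imwrite(f'pics/{n}0.png',s['image'][:,:,::-1]); print(n,{k:v for k,v in s.items() if k!='image'})
print(r.get_state())
E
```

```text
pics
scene {'fx': 416.65232548419016, 'fy': 416.65232548419016, 'cx': 326.3972891111731, 'cy': 197.44378158431473, 'pose': array([[ 0.47657186, -0.70458175,  0.52577924,  0.95016242],
       [ 0.87896702,  0.39358336, -0.26927517, -0.27709853],
       [-0.01721159,  0.59047158,  0.80687488,  0.65184691],
       [ 0.        ,  0.        ,  0.        ,  1.        ]])}
top {'fx': 410.31164707111736, 'fy': 410.31164707111736, 'cx': 324.0454806378828, 'cy': 197.1347758283283, 'pose': array([[ 0.02305427,  0.99862427, -0.04709646,  0.50277999],
       [-0.99967003,  0.0224934 , -0.01240458, -0.07425751],
       [-0.01132815,  0.0473669 ,  0.99881332,  0.99876473],
       [ 0.        ,  0.        ,  0.        ,  1.        ]])}
{'clock': 0.1, 'q': array([ 1.22883025,  0.68990831, -0.19453434,  1.56623241,  0.15733958,
        0.90249594, -0.2151448 ]), 'qd': array([-0.0011948 , -0.00175017,  0.00118391, -0.00270433,  0.00019704,
        0.00039219,  0.00030482]), 'joint_torque': array([-3.13900397e-03, -5.28497064e+01, -1.27158064e+00, -1.53836256e+01,
       -5.25970850e-02,  2.03648138e-03,  3.57465115e-05]), 'tool_pos': array([ 0.22911679, -0.58088429,  0.23798751]), 'eef_rot': array([ 9.82395332e-01,  1.86812027e-01, -2.22317478e-04, -7.93447262e-04]), 'contact_force': array([-0.9455506 ,  0.01403188, -1.04908302]), 'moment': array([-0.03768712,  0.04275321,  0.0269117 ]), 'finger_force': 0.0, 'opening': 0.9982153956445232}
```

View pics/top0.png

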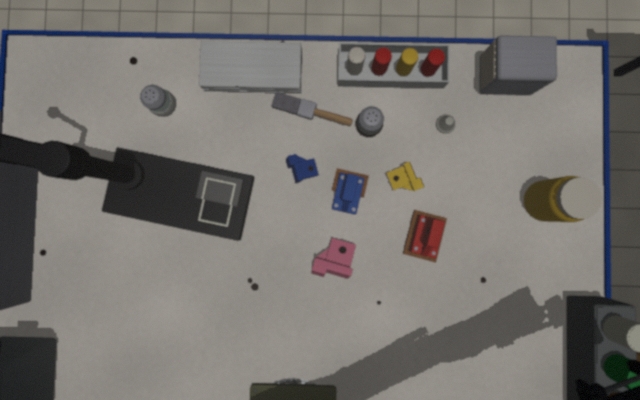

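View pics/scene0.png

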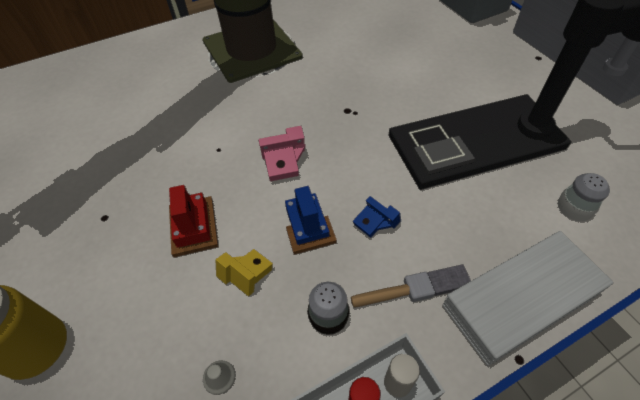

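The top view shows the large blue casting at about (348,190) with its wood strip on the far side. The seat outline is at about (218,202), with the grey ledge on its upper side. The red casting is at (427,235) and the shaker at (370,120).

Run:
```python
import cv2,pickle,numpy as np
S=pickle.load(open('s0.pkl','rb'))
t=S['top']['image'][:,:,::-1]; s=S['scene']['image'][:,:,::-1]
f=lambda im,x,y,w,h,k:cv2.resize(im[y:y+h,x:x+w],None,fx=k,fy=k,interpolation=cv2.INTER_CUBIC)
a=f(t,315,155,70,70,5.6);b=f(t,185,155,70,90,4.36)[:392];c=f(s,270,170,80,90,4.36)[:392];
b=cv2.resize(b,(305,392));c=cv2.resize(c,(348//1*1,392))
d=f(s,390,100,110,90,3);d=cv2.resize(d,(392,321))[:200]
cv2.imwrite('pics/c0.png',np.hstack([a,b])) 
print(a.shape)
cv2.imwrite('pics/c1.png',np.hstack([f(s,270,170,80,90,4.4),f(s,400,105,100,90,4.4)]))
```

```text
(392, 392, 3)
```

View pics/c0.png

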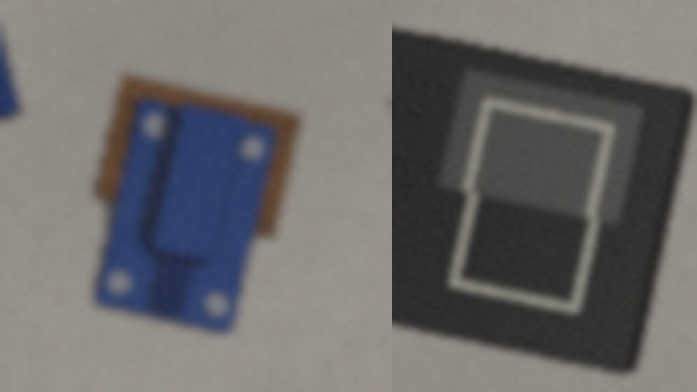

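View pics/c1.png

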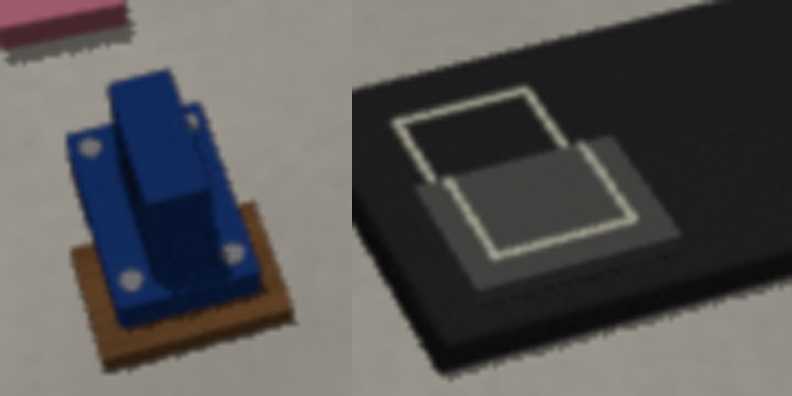

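The crops show the blue casting's foot with four bright bosses, its toe over the wood and pointing away. The outline corners and the step edge are clear. I'll compute both poses from the two views.

```bash
cat > h.py <<'E'
import numpy as np, cv2
from scipy.spatial.transform import Rotation as R
def ray(s,px,z):
    d=s['pose'][:3,:3]@np.array([(px[0]-s['cx'])/s['fx'],-(px[1]-s['cy'])/s['fy'],-1]); o=s['pose'][:3,3]
    return o+d*(z-o[2])/d[2]
def fit(mod,pts):
    "2D rigid fit -> x,y,yaw deg, rms"
    m=np.array(mod,float);p=np.array(pts)[:,:2];mc=m.mean(0);pc=p.mean(0)
    a=R.align_vectors(np.c_[p-pc,0*p[:,0]],np.c_[m-mc,0*m[:,0]])[0]
    y=a.as_euler('xyz')[2];c,s=np.cos(y),np.sin(y);Q=np.array([[c,-s],[s,c]])
    t=pc-Q@mc
    return np.round([*t,np.degrees(y),1e3*np.sqrt((((m@Q.T+t)-p)**2).sum(1).mean())],4)
def proj(s,p):
    c=s['pose'][:3,:3].T@(np.array(p)-s['pose'][:3,3]); return np.array([s['cx']+s['fx']*c[0]/-c[2],s['cy']-s['fy']*c[1]/-c[2]])
E
python3 - <<'E'
from h import *
import pickle
S=pickle.load(open('s0.pkl','rb'));T,C=S['top'],S['scene']
u=lambda p,k,x,y,o=0:((p[0]-o+.5)/k-.5+x,(p[1]+.5)/k-.5+y)
foot=[(.045,.03),(.045,-.03),(-.045,-.03),(-.045,.03)]
print('foot',fit(foot,[ray(T,u(p,5.6,315,155),.03) for p in[(135,99),(275,125),(234,331),(94,304)]]))
hT=[ray(T,u(p,5.6,315,155),.03) for p in[(153,124),(253,150),(216,304),(118,281)]]
hC=[ray(C,u(p,4.4,270,170),.03) for p in[(234,253),(131,281),(90,148),(193,120)]]
# order: toe-left,toe-right,heel-right,heel-left
H=[(.036,.022),(.036,-.022),(-.036,-.022),(-.036,.022)]
print('holes',fit(H,hT),fit(H,hC)); 
O=[(.05,.036),(.05,-.036),(-.05,-.036),(-.05,.036)]; z=[.037,.037,.025,.025]
print('seat',fit(O,[ray(T,u(p,4.36,185,155,392),h) for p,h in zip([(484,99),(613,124),(579,311),(451,288)],z)]),
 fit(O,[ray(C,u(p,4.4,400,105,352),h) for p,h in zip([(634,219),(496,258),(395,121),(528,88)],z)]))
E
```

```text
foot [ 0.5597 -0.1175 -9.8934  0.7527]
holes [  0.5597  -0.1177 -12.065    2.3585] [  0.5613  -0.1194 -12.1023   2.134 ]
seat [ 0.5316  0.1917 -9.7098  1.9289] [  0.5336   0.1895 -10.7863   1.7052]
```

```bash
cat >> h.py <<'E'
def go(st,xyz,yaw):
    "shift cm and turn deg in current tool axes, tool down with tool-x at yaw deg"
    a=R.from_quat(st['eef_rot']); b=R.from_euler('z',yaw,degrees=True)*R.from_euler('x',180,degrees=True)
    print('shift',np.round(a.inv().apply(np.array(xyz)-st['tool_pos'])*100,2),'turn',np.round((a.inv()*b).as_rotvec(degrees=True),1))
def cast(x,y,yaw,dx):
    t=np.radians(yaw); return [x+dx*np.cos(t),y+dx*np.sin(t)]
E
python3 - <<'E'
from h import *
from plant import r
go(r.get_state(),cast(.5605,-.1185,-11,.005)+[.2],-11)
E
```

```text
shift [ 48.22 -30.57   3.84] turn [-0.1  0.  32.5]
```

carry_out --rows '[[[4, -2.5, 0], [0, 0, 3], 0], [[8, -5, 0], [0, 0, 6], 0], [[12, -7.6, 0], [0, 0, 9], 0], [[16, -10.2, 0], [0, 0, 12], 0], [[20, -12.7, 0], [0, 0, 15], 0], [[24, -15.2, 0], [0, 0, 18], 0], [[28, -17.8, 0], [0, 0, 21], 0], [[32, -20.3, 0], [0, 0, 24], 0], [[36, -22.8, 1], [0, 0, 27], 0], [[40, -25.4, 2], [0, 0, 30], 0], [[44, -28, 3], [0, 0, 32], 0], [[48.2, -30.6, 3.8], [0, 0, 32.5], 0]]'

```text
clock: 1.3
tool_pos: [0.5657, -0.1182, 0.1999]
eef_rot: [0.995, -0.096, -0.001, 0.0]
contact_force: [0.7, 0.2, -0.9]
opening: 0.998
finger_force: 0.0
```

carry_out --rows '[[[0, 0, 0], [0, 0, 0], 0], [[0, 0, 0], [0, 0, 0], 0]]'

```text
clock: 1.5
tool_pos: [0.5655, -0.1183, 0.2]
eef_rot: [0.996, -0.094, -0.001, -0.0]
contact_force: [0.5, -0.8, 0.6]
opening: 1.0
finger_force: 0.0
```

Run:
```python
from h import *
from plant import r
import pickle
s=r.snapshot('wrist');st=r.get_state();pickle.dump((s,st),open('w1.pkl','wb'))
cv2.imwrite('pics/w1.png',s['image'][:,:,::-1]);print(st['tool_pos'],st['eef_rot'],st['clock'],s['pose'],s['fx'],s['cx'],s['cy'])
go(st,cast(.5605,-.1185,-11,.005)+[.2],-11)
X=[cast(.5605,-.1185,-11,x) for x in(-.02,.04)]
```

```text
[ 0.56476573 -0.12041142  0.20035011] [ 9.95427003e-01 -9.55217158e-02 -6.80359723e-04  4.69982592e-04] 1.55 [[-1.87172219e-01  9.35986584e-01  2.98153777e-01  6.42171218e-01]
 [-9.82327108e-01 -1.78377399e-01 -5.67005792e-02 -1.32531698e-01]
 [ 1.12913964e-04 -3.03497311e-01  9.52832288e-01  3.45327492e-01]
 [ 0.00000000e+00  0.00000000e+00  0.00000000e+00  1.00000000e+00]] 356.45562576933116 322.48813513903286 203.1770139610055
shift [ 0.04 -0.11  0.03] turn [0.1 0.1 0. ]
```

View pics/w1.png

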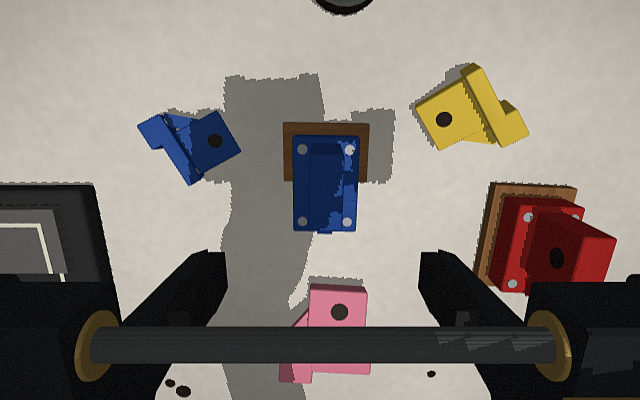

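The wrist view shows the blue casting centred at about (326,184), with foot bosses at (302,149), (349,149), (347,222) and (302,222). The fingers are clear of it.

Run:
```python
from h import *
import pickle
s,st=pickle.load(open('w1.pkl','rb'))
m=lambda P:[ray(s,p,.03) for p in P]
H=[(.036,.022),(.036,-.022),(-.036,-.022),(-.036,.022)]
P=m([(302,149),(349,149),(347,222),(302,222)])
print(fit(H,P),np.mean(P,0),[np.linalg.norm(P[i]-P[i-1]) for i in range(4)])
F=m([(293,136),(359,136),(356,232),(294,232)]);print(fit([(.045,.03),(.045,-.03),(-.045,-.03),(-.045,.03)],F))
hsv=cv2.cvtColor(s['image'],cv2.COLOR_RGB2HSV)
k=cv2.inRange(hsv,(105,120,30),(130,255,255));k[:,:260]=0;k[:,420:]=0;k[300:]=0
print(cv2.minAreaRect(cv2.findNonZero(k)))
c=cast(.5605,-.1185,-11,0)
x,y,w=.559,-.119,-10.8
go(st,cast(x,y,w,.005)+[.052],w)
```

```text
[  0.5586  -0.119  -11.2525   1.808 ] [ 0.55864179 -0.11897698  0.03      ] [np.float64(0.06901513616554951), np.float64(0.041620456416001664), np.float64(0.06900649719603201), np.float64(0.04249324451748759)]
[  0.5592  -0.1195 -11.09     0.9084]
((325.4999694824219, 183.99996948242188), (66.99998474121094, 97.99998474121094), 0.0)
shift [-0.07 -0.05 14.84] turn [ 0.1  0.1 -0.2]
```

carry_out --rows '[[[-0.1, 0, 3], [0, 0, 0], 0], [[-0.1, 0, 6], [0, 0, 0], 0], [[-0.1, 0, 9], [0, 0, 0], 0], [[-0.1, 0, 11], [0, 0, 0], 0], [[-0.1, 0, 13], [0, 0, 0], 0], [[-0.1, 0, 14.3], [0, 0, 0], 0], [[-0.1, 0, 14.8], [0, 0, 0], 0], [[-0.1, 0, 14.8], [0, 0, 0], 0]]'

```text
clock: 2.35
tool_pos: [0.564, -0.1206, 0.0526]
eef_rot: [0.995, -0.096, -0.0, 0.0]
contact_force: [-0.1, -0.4, 1.1]
opening: 0.998
finger_force: 0.0
```

carry_out --rows '[[[0, 0, 0], [0, 0, 0], 0.3], [[0, 0, 0], [0, 0, 0], 0.6], [[0, 0, 0], [0, 0, 0], 1], [[0, 0, 0], [0, 0, 0], 1], [[0, 0, 0], [0, 0, 0], 1], [[0, 0, 0], [0, 0, 0], 1], [[0, 0, 0], [0, 0, 0], 1], [[0, 0, 0], [0, 0, 0], 1]]' --newtons 35

```text
clock: 3.15
tool_pos: [0.5645, -0.1199, 0.0527]
eef_rot: [0.995, -0.096, 0.0, 0.0]
contact_force: [-0.3, -4.1, 3.0]
opening: 0.298
finger_force: 2.3
```

carry_out --rows '[[[0, 0, 0], [0, 0, 0], 1], [[0, 0, 0], [0, 0, 0], 1], [[0, 0, 0], [0, 0, 0], 1], [[0, 0, 0], [0, 0, 0], 1]]' --newtons 35

```text
clock: 3.55
tool_pos: [0.5645, -0.12, 0.0527]
eef_rot: [0.995, -0.096, 0.0, 0.0]
contact_force: [-0.0, -2.5, -0.9]
opening: 0.29
finger_force: 35.0
```

carry_out --rows '[[[0, 0, -0.3], [0, 0, 0], 1], [[0, 0, -1], [0, 0, 0], 1], [[0, 0, -2], [0, 0, 0], 1], [[0, 0, -4], [0, 0, 0], 1], [[0, 0, -6], [0, 0, 0], 1], [[0, 0, -8], [0, 0, 0], 1], [[0, 0, -9.5], [0, 0, 0], 1], [[0, 0, -10], [0, 0, 0], 1], [[0, 0, -10], [0, 0, 0], 1]]'

```text
clock: 4.45
tool_pos: [0.5648, -0.1196, 0.1537]
eef_rot: [0.995, -0.096, 0.001, 0.0]
contact_force: [1.5, 0.6, -3.4]
opening: 0.292
finger_force: 35.0
```

Run:
```python
from h import *
from plant import r
import pickle
s=r.snapshot('wrist');st=r.get_state();pickle.dump((s,st),open('w2.pkl','wb'))
cv2.imwrite('pics/w2.png',s['image'][:,:,::-1]);print(st)
go(st,cast(.533,.1905,-10.4,.005)+[.153],-10.4)
```

```text
{'clock': 4.5, 'q': array([ 0.10986748,  0.74046362,  0.03253912,  1.80119862, -0.03901205,
        0.60049288, -1.59596982]), 'qd': array([-0.00079712,  0.02141567, -0.00122248,  0.01311871, -0.00172197,
       -0.00088661, -0.00048653]), 'joint_torque': array([ 2.09471775e-02, -5.41597331e+01,  1.89215094e+00, -1.23320907e+01,
        2.30671765e-03, -7.38719339e-02, -6.71439775e-04]), 'tool_pos': array([ 0.56427997, -0.11951941,  0.15284006]), 'eef_rot': array([ 9.95431176e-01, -9.54817860e-02,  2.96994620e-05, -4.39760740e-05]), 'contact_force': array([-0.30916192,  0.4386597 , -4.1309151 ]), 'moment': array([0.014415  , 0.0587804 , 0.00417008]), 'finger_force': 34.97090633958578, 'opening': 0.2884136055714968}
shift [-8.460e+00 -2.985e+01 -1.000e-02] turn [-0.  -0.  -0.6]
```

View pics/w2.png

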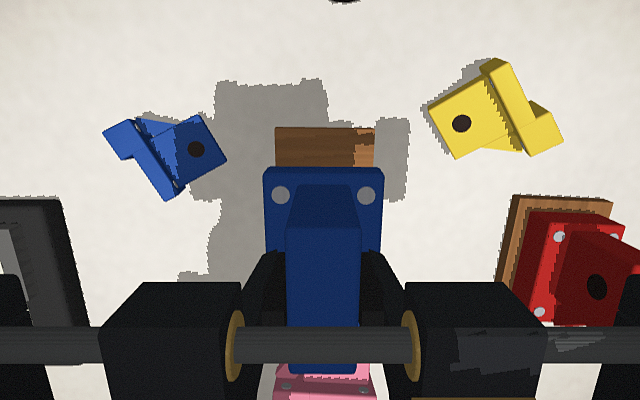

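The casting is held level. Its toe bosses are at (281,195) and (366,195), and the strip stayed behind. Next I carry it above the seat.

carry_out --rows '[[[-0.3, -1, 0], [0, 0, 0], 1], [[-0.9, -3, 0], [0, 0, 0], 1], [[-1.7, -6, 0], [0, 0, 0], 1], [[-2.6, -9, 0], [0, 0, -0.1], 1], [[-3.5, -12.3, 0], [0, 0, -0.2], 1], [[-4.4, -15.6, 0], [0, 0, -0.3], 1], [[-5.3, -19, 0], [0, 0, -0.4], 1], [[-6.2, -22.3, 0], [0, 0, -0.5], 1], [[-7, -25.3, 0], [0, 0, -0.6], 1], [[-7.8, -27.8, 0], [0, 0, -0.6], 1], [[-8.3, -29.3, 0], [0, 0, -0.6], 1], [[-8.5, -29.9, 0], [0, 0, -0.6], 1]]'

```text
clock: 5.7
tool_pos: [0.5367, 0.1925, 0.152]
eef_rot: [0.996, -0.089, -0.001, -0.0]
contact_force: [-0.3, -0.2, -4.5]
opening: 0.295
finger_force: 35.0
```

carry_out --rows '[[[0, 0, 0], [0, 0, 0], 1], [[0, 0, 0], [0, 0, 0], 1], [[0, 0, 0], [0, 0, 0], 1]]'

```text
clock: 6.0
tool_pos: [0.5383, 0.1879, 0.1527]
eef_rot: [0.996, -0.092, 0.0, 0.001]
contact_force: [0.4, -0.2, -3.4]
opening: 0.292
finger_force: 35.0
```

Run:
```python
from h import *
from plant import r
import pickle
s=r.snapshot('wrist');c=r.snapshot('scene');st=r.get_state();pickle.dump((s,c,st),open('w3.pkl','wb'))
cv2.imwrite('pics/w3.png',s['image'][:,:,::-1])
print(st['tool_pos'],st['eef_rot'],st['contact_force'])
s2,st2=pickle.load(open('w2.pkl','rb'))
z=st2['tool_pos'][2]-.0527+.03
print([R.from_quat(st2['eef_rot']).inv().apply(ray(s2,p,z)-st2['tool_pos'])*1e3 for p in((281,195),(366,195))])
```

```text
[0.53820623 0.18849807 0.15275665] [ 9.95810287e-01 -9.14424032e-02  8.40238025e-05  3.90633820e-04] [-0.43883952 -0.41213613 -3.67860201]
[array([ 29.00078009, -20.83453171,  22.70341356]), array([28.9856601 , 21.14823362, 22.69949909])]
```

View pics/w3.png

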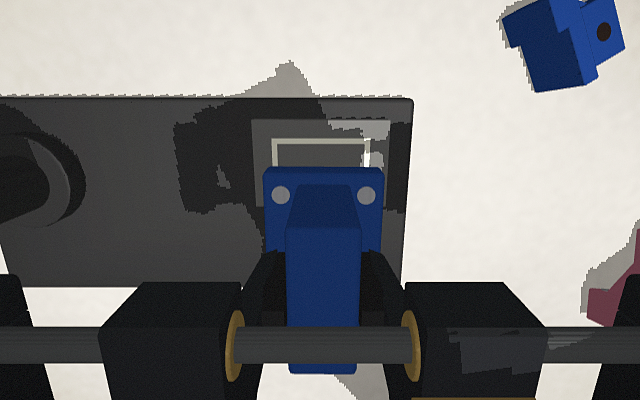

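The wrist view shows the outline's far corners at about (272,139) and (370,139), parallel to the casting's toe edge. The ledge's far edge is at row 120, from (253) to (390).

Run:
```python
from h import *
import pickle
s,c,st=pickle.load(open('w3.pkl','rb'))
q=R.from_quat(st['eef_rot'])
f=lambda p,z:np.round(q.inv().apply(ray(s,p,z)-st['tool_pos'])*1e3,1)[:2]
g=s['image'].astype(int).sum(2)
print(g[132:150,300],g[132:150,285]);print(g[155,266:282],g[155,360:378])
for n,p in dict(oL=(272,138.5),oR=(370,138.5),oL2=(272,162),lL=(253,119.5),lR=(391,120),).items(): print(n,f(p,.037))
```

```text
[222 222 216 221 213 218 354 500 472 474 485 432 234 200 218 220 218 213] [227 220 219 211 215 222 357 489 473 467 485 436 241 206 222 215 211 220]
[220 214 214 211 208 178 512 476 469 476 491 339 190 211 215 213] [195 478 442 390 707 761 750 750 761 747 367 416 418 417 427 418 420 414]
oL [ 44.5 -36.3]
oR [44.4 34.9]
oL2 [ 27.2 -37. ]
lL [ 58.  -49.3]
lR [57.6 49.5]
```

carry_out --rows '[[[-0.1, 0, 0.5], [0, 0, 0], 1], [[-0.1, 0, 1.5], [0, 0, 0], 1], [[-0.1, 0, 3], [0, 0, 0], 1], [[-0.1, 0, 4.5], [0, 0, 0], 1], [[-0.1, 0, 5.7], [0, 0, 0], 1], [[-0.1, 0, 6.5], [0, 0, 0], 1], [[-0.1, 0, 6.9], [0, 0, 0], 1], [[-0.1, 0, 7.2], [0, 0, 0], 1], [[-0.1, 0, 7.2], [0, 0, 0], 1], [[-0.1, 0, 7.2], [0, 0, 0], 1]]'

```text
clock: 7.1
tool_pos: [0.5373, 0.1903, 0.0811]
eef_rot: [0.996, -0.09, 0.0, -0.0]
contact_force: [-0.5, -0.6, -3.8]
opening: 0.296
finger_force: 35.0
```

carry_out --rows '[[[0, 0, 0.1], [0, 0, 0], 1], [[0, 0, 0.15], [0, 0, 0], 1], [[0, 0, 0.2], [0, 0, 0], 1], [[0, 0, 0.25], [0, 0, 0], 1], [[0, 0, 0.25], [0, 0, 0], 1], [[0, 0, 0.25], [0, 0, 0], 1]]'

```text
clock: 7.7
tool_pos: [0.5369, 0.1902, 0.0782]
eef_rot: [0.996, -0.09, 0.0, 0.0]
contact_force: [-0.0, 0.2, -2.9]
opening: 0.295
finger_force: 35.0
```

Run:
```python
from h import *
from plant import r
st=r.get_state();print(st['tool_pos'],st['contact_force'],st['moment'])
```

```text
[0.53691652 0.19020758 0.07819502] [-0.04321098  0.21682719 -2.91119073] [ 0.05195784 -0.00217295  0.00664717]
```

carry_out --rows '[[[0, 0, 0.03], [0, 0, 0], 1], [[0, 0, 0.06], [0, 0, 0], 1], [[0, 0, 0.06], [0, 0, 0], 1], [[0, 0, 0.06], [0, 0, 0], 1]]'

```text
clock: 8.1
tool_pos: [0.5369, 0.1902, 0.0777]
eef_rot: [0.996, -0.09, 0.0, 0.0]
contact_force: [-1.1, -0.2, -2.9]
opening: 0.294
finger_force: 35.0
```

Run:
```python
from h import *
from plant import r
import pickle
s=r.snapshot('wrist');st=r.get_state();print(st['tool_pos'],st['contact_force'],st['moment'])
c=r.snapshot('scene')
w=cv2.resize(s['image'][60:260,180:440],None,fx=1.5,fy=1.5);d=cv2.resize(c['image'][50:200,380:550],(390,344))[:300]
cv2.imwrite('pics/w4.png',np.hstack([w,d])[:,:,::-1])
```

```text
[0.53695904 0.19018627 0.07772453] [-0.08968036  0.03667718 -1.55855663] [-0.00128109  0.06137667  0.00898309]
```

View pics/w4.png

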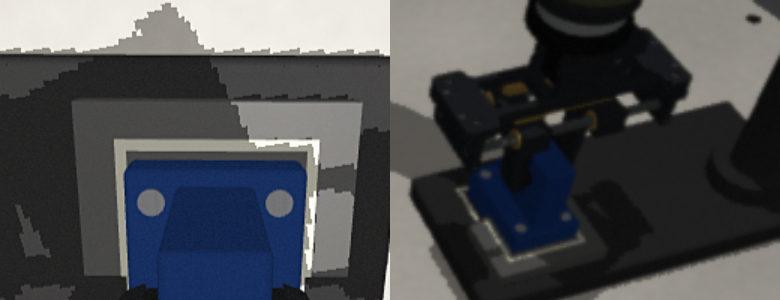

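The casting sits inside the outline, with white visible evenly on both sides and in front of the toe. It is just touching down, so I ease it down until the load transfers.

carry_out --rows '[[[0, 0, 0.03], [0, 0, 0], 1], [[0, 0, 0.06], [0, 0, 0], 1], [[0, 0, 0.06], [0, 0, 0], 1], [[0, 0, 0.06], [0, 0, 0], 1]]'

```text
clock: 8.6
tool_pos: [0.537, 0.1901, 0.0776]
eef_rot: [0.996, -0.09, 0.0, -0.0]
contact_force: [-2.4, -1.3, 5.3]
opening: 0.293
finger_force: 35.0
```

Contact is firm at +5 N and the weight is on the bed. I release it gently.

carry_out --rows '[[[0, 0, 0], [0, 0, 0], 1], [[0, 0, 0], [0, 0, 0], 1], [[0, 0, 0], [0, 0, 0], 1]]' --newtons 8

```text
clock: 8.9
tool_pos: [0.537, 0.1901, 0.0776]
eef_rot: [0.996, -0.09, 0.0, -0.0]
contact_force: [-2.8, -0.3, 5.6]
opening: 0.295
finger_force: 8.0
```

carry_out --rows '[[[0, 0, 0], [0, 0, 0], 0.65], [[0, 0, 0], [0, 0, 0], 0.55], [[0, 0, 0], [0, 0, 0], 0.45], [[0, 0, 0], [0, 0, 0], 0.35], [[0, 0, 0], [0, 0, 0], 0.3], [[0, 0, 0], [0, 0, 0], 0.3], [[0, 0, 0], [0, 0, 0], 0.3]]'

```text
clock: 9.6
tool_pos: [0.5369, 0.1902, 0.077]
eef_rot: [0.996, -0.09, 0.0, 0.0]
contact_force: [0.2, -0.4, 0.2]
opening: 0.703
finger_force: 0.0
```

carry_out --rows '[[[0, 0, -0.7], [0, 0, 0], 0.3], [[0, 0, -2], [0, 0, 0], 0.3], [[0, 0, -4], [0, 0, 0], 0.3], [[0, 0, -6.5], [0, 0, 0], 0.3], [[0, 0, -8], [0, 0, 0], 0.5], [[0, 0, -8], [0, 0, 0], 1], [[0, 0, -8], [0, 0, 0], 1], [[0, 0, -8], [0, 0, 0], 1], [[0, 0, -8], [0, 0, 0], 1], [[0, 0, -8], [0, 0, 0], 1], [[0, 0, -8], [0, 0, 0], 1]]'

```text
clock: 10.7
tool_pos: [0.5367, 0.1901, 0.1565]
eef_rot: [0.996, -0.09, -0.0, 0.0]
contact_force: [0.1, 0.5, -0.8]
opening: 0.086
finger_force: 0.0
```

Run:
```python
from h import *
from plant import r
import pickle
s=r.snapshot('wrist');st=r.get_state();print(st['clock'],st['tool_pos'],st['contact_force'],st['opening'])
c=r.snapshot('scene')
w=cv2.resize(s['image'][80:340,180:440],(390,390));d=cv2.resize(c['image'][50:200,380:530],(390,390))
cv2.imwrite('pics/w5.png',np.hstack([w,d])[:,:,::-1]);pickle.dump((s,c,st),open('w5.pkl','wb'))
```

```text
10.75 [0.53673713 0.19013295 0.15663951] [ 0.23329167  0.05074921 -0.28601518] 0.04039672063467036
```

View pics/w5.png

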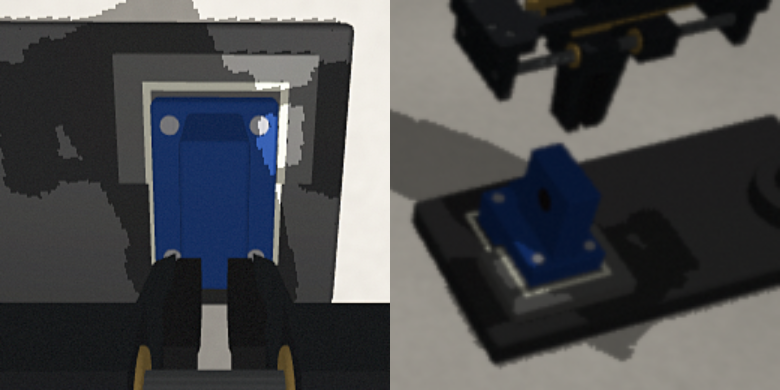

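The casting stands released and level inside the outline. Next comes the push check with closed fingertips, with the web top expected at z=0.115.

carry_out --rows '[[[0, 0, 1], [0, 0, 0], 1], [[0, 0, 2], [0, 0, 0], 1], [[0, 0, 3], [0, 0, 0], 1], [[0, 0, 3.6], [0, 0, 0], 1], [[0, 0, 3.8], [0, 0, 0], 1], [[0, 0, 3.9], [0, 0, 0], 1], [[0, 0, 4], [0, 0, 0], 1], [[0, 0, 4], [0, 0, 0], 1], [[0, 0, 4], [0, 0, 0], 1]]'

```text
clock: 11.7
tool_pos: [0.5371, 0.1903, 0.1173]
eef_rot: [0.996, -0.09, 0.0, -0.0]
contact_force: [0.3, -0.1, 0.3]
opening: 0.009
finger_force: 0.0
```

carry_out --rows '[[[0, 0, 0.05], [0, 0, 0], 1], [[0, 0, 0.1], [0, 0, 0], 1], [[0, 0, 0.15], [0, 0, 0], 1], [[0, 0, 0.2], [0, 0, 0], 1], [[0, 0, 0.2], [0, 0, 0], 1]]'

```text
clock: 12.2
tool_pos: [0.537, 0.1902, 0.1155]
eef_rot: [0.996, -0.09, 0.0, -0.0]
contact_force: [-1.8, -0.2, 5.1]
opening: 0.008
finger_force: 2.3
```

carry_out --rows '[[[0, 0, 0.05], [0, 0, 0], 1], [[0, 0, 0.08], [0, 0, 0], 1], [[0, 0, 0.08], [0, 0, 0], 1], [[0, 0, 0.08], [0, 0, 0], 1], [[0, 0, 0.08], [0, 0, 0], 1]]'

```text
clock: 12.7
tool_pos: [0.537, 0.1902, 0.1155]
eef_rot: [0.996, -0.09, 0.0, -0.0]
contact_force: [-2.3, 0.1, 12.3]
opening: 0.013
finger_force: 5.7
```

It takes 12 N without sinking or tilting, so I back away.

carry_out --rows '[[[0, 0, -0.3], [0, 0, 0], 1], [[0, 0, -1.5], [0, 0, 0], 1], [[0, 0, -4], [0, 0, 0], 1], [[0, 0, -8], [0, 0, 0], 1], [[-2, 0, -11], [0, 0, 0], 1], [[-5, 0, -12], [0, 0, 0], 1], [[-8, 0, -12], [0, 0, 0], 1], [[-10, 0, -12], [0, 0, 0], 1], [[-10, 0, -12], [0, 0, 0], 1], [[-10, 0, -12], [0, 0, 0], 1]]'

```text
clock: 13.7
tool_pos: [0.4393, 0.2084, 0.2348]
eef_rot: [0.996, -0.09, 0.001, -0.0]
contact_force: [0.1, -0.2, 0.6]
opening: 0.004
finger_force: 0.0
```

Run:
```python
from h import *
from plant import r
c=r.snapshot('scene');t=r.snapshot('wrist')
cv2.imwrite('pics/w6.png',np.vstack([cv2.resize(c['image'],(480,300)),cv2.resize(t['image'],(480,300))])[:,:,::-1]);print(r.get_state()['clock'])
```

```text
13.8
```

View pics/w6.png

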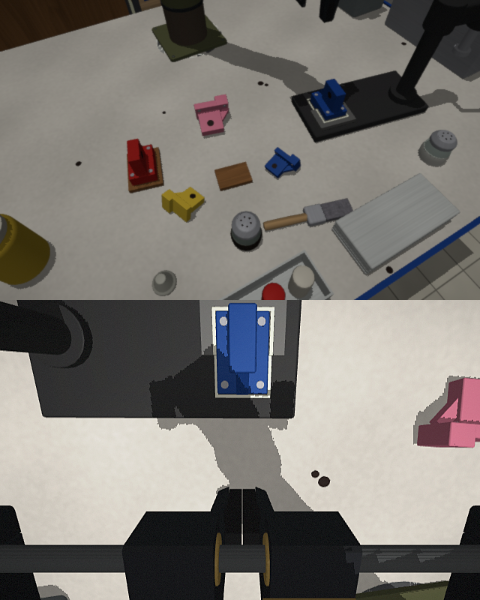

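The casting is level inside the white outline, at about (243,350) in the lower view. The red casting and the shaker have not moved, and the arm is clear.

```bash
python3 -c "
from plant import r
print(r.finish_job())"
```

```text
the job is handed in; nothing more can be done
None
```

The blue casting is seated level inside the white outline, toe on the ledge; it took a 12 N push on its top without rocking, the arm has backed away, the red casting and shaker were not touched, and the job was handed in at about 14 s.

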